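Index a ring table and swing its clamp lever shut

ROBOT

A 7-joint arm with a two-finger parallel gripper is mounted at the origin on a cart in front of the work surface, level with it; the furniture and walls round the work are solid. World frame = base frame: x ahead of the robot, y to its left, z up, the work surface at z = 0. Lengths are in m, angles in rad, forces in N, time in s.
With the tool pointing down it reaches from about 0.425 to 0.925 m from the base axis. Payload 6.8 kg.
Tool frame: the origin (TCP) lies on the centre line of the jaws, within the pads' length; the fingertips stand bot.tip_reach ahead of it and the grasp point (between the pads) lies 3 mm ahead of it (bot.tip_reach is the distance from the TCP to the fingertips, in m); z points along the fingers, y is the line along which they close (so a half turn about z gives the same grasp; the last joint's range is limited). The gripper opens to 85 mm and grips with 20 to 120 N. Pads are 22 mm wide; open, the fingers measure 114 mm over their backs; the gripper's body (76 mm by 85 mm) begins 54 mm behind the grasp point. The pads swing forward as they close: fully open they stand 13 mm farther back than shut.
Start: joints at [1.112, 0.477, 0.022, 1.555, -0.011, 1.109, -0.083], TCP at [0.232, -0.634, 0.253] pointing down, gripper open.
Joint ranges: [-2.96, 2.96], [-0.34, 2.1], [-1.41, 1.46], [0.24, 2.44], [-1.37, 4.51], [0.17, 1.92], [-2.96, 2.96]. Speed limits (rad/s): [2.39, 2.39, 3.14, 3.14, 3.14, 3.14, 3.14].

INTERFACE

Orientations are given as a unit quaternion [w, x, y, z].
In Python, from station import bot gives the robot as it stands.
- The arm moves only by the tool jog_arm, never from a script. Its argument "deltas" is a list of rows, each a list of 7 numbers: the shift along the world's x, y, z in m, then the turn, a rotation vector about the world's x, y, z in rad, then the opening, from 0 (shut) to 1 (fully open). In form: [[x, y, z, rx, ry, rz, grip], ...]. A call has 1 to 10 rows; each row shifts and turns the commanded pose from where the row before left it; what a row does not reach is not made up. A row lasts 1/10 s, in which the tool goes at most 50 mm and 8.59 degrees, less where a joint would pass 70% of its speed; a pose out of reach is approached as far as the arm can. A call with a gripper value outside its range is refused whole. The fingers move at their own pace and stop on an object; "newtons" is the grip in N (left out, the last holds). Time passes only in rows, so rows that do not move let the fingers close. It gives the time, the measured TCP pose, the force, the opening and the grip force at its end, in the units of the state.
- bot.get_obs(): the state, without advancing time (a new reading comes with each control period).
- bot.read_camera(name): name is "scene" or "top" or "wrist"; returns a dict with "img" (400x640x3 uint8, red, green, blue), "K" (3x3 intrinsics, pixels), "eye" and "attitude" of the camera in the world. Camera axes: x right, y down, z forward; pixel columns grow to the right and rows downward; lengths in m; the calibration is good to about 2 mm. A picture is of the moment at which its call begins. There is no depth.
- bot.hand_in(): hands the job in; it is judged then, once.
The state is a dict: "t": time; "q": joint angles; "joint_vel": joint speeds; "joint_torque": joint torques, N m; "eef_pos": TCP position; "tool_rot": TCP orientation; "contact_force": force on the tool from outside, world axes, zero at the start; "torque": the same for the moment, N m; "gripper_width": opening from 0.0 (shut) to 1.0 (fully open); "grasp_force": force on a finger pad.
Only numpy, scipy, OpenCV 4.12 (cv2) and the standard library are available. Lean on these libraries where they do the work, as an engineer would, in place of code of your own. Each camera call takes 0.05 s, during which the arm holds its last target. There are 200 camera calls.

TASK

Push the spokes of the small indexing table's wheel round until the spoke with the red knob points at the yellow flag on the graduated ring, and then push the clamp lever with the green knob round fully to its stop, leaving the wheel on the flag. Only push, lift nothing: the bearing ring stays seated on the wheel, and the oil bottle, loupe, hex key and test block stay where they are.

Things in the scene. Friction and masses are not known exactly. Their poses are not given: they have to be found in the camera images.
- fixture: the indexing table, fixed to the bench: blue base 44 mm thick (disc of radius 98 mm, tongue 88 mm wide reaching to y = -160 mm) with a graduated aluminium ring, radius 96 mm, top at z = 50 mm; the flag's top is at 56 mm. Origin on the wheel's upright axis at bench height, z up; the clamp lever lies on its -y side
- wheel (a joint): turn of the three-spoke wheel about the fixture's z axis, rad, counter-clockwise from above positive, free from -0.9 to 2.8; at 0 the red-knobbed spoke lies along the fixture's +x. Starts 0.5 to 2.0 rad clockwise of the flag. Stays where it is left (friction 0.15 N m: 2 to 3 N on a spoke turns it). Hub: radius 36 mm, top 84 mm above the bench
- red_knob (a point): centre of the red ball (20 mm) ending the red-knobbed spoke, 84 mm from the wheel axis, 76 mm above the bench. The three spokes, 120 degrees apart, are round steel bars 10 mm thick, centre line 76 mm above the bench, bare from 36 to 74 mm from the axis; the other two end in black balls
- flag_mark (a point): inner tip of the yellow flag, 84 mm from the wheel axis and 56 mm above the bench (the spokes and knobs pass 10 mm or more above it); the red knob is set when it stands straight over this point. The flag is fixed; its place on the ring varies
- clamp (a joint): turn of the clamp lever about the upright axis through clamp_pivot, rad, counter-clockwise from above positive: 0 open, 1.571 shut at its stop; starts at 0 to 0.3. Stays where it is left (friction 0.1 N m). Points from the pivot along the fixture's (-0.707, -0.707) at 0 and (0.707, -0.707) at 1.571, swinging round the side away from the wheel
- green_knob (a point): centre of the green ball (18 mm) ending the clamp lever, 62 mm from its pivot, 76 mm above the bench. The lever is a steel bar 10 mm thick, centre line 76 mm above the bench, bare from 13 to 53 mm from the pivot; 2 to 3 N on it moves it
- clamp_pivot (a point): the clamp lever's pivot axis at the lever's height, 76 mm above the bench, at (0, -125 mm) in the fixture's frame; top of its hub 86 mm above the bench. A thin stop pin, top 82 mm above the bench, stands 22 mm from it on the shut side of the lever. The hardness tester, over 0.7 m tall, stands to the right on a black slab 92 mm high: swing the arm in close to the base
- work_ring: bearing ring, ground steel, 62 mm outside diameter, 12 mm high, lying loose round a boss of 38 mm diameter on the wheel's hub; origin at the centre of its underside, 84 mm above the bench; may shift about 4 mm on its seat and turns with the wheel
- oil_bottle: bystander: cream oil bottle with red spout, 42 mm diameter, 118 mm high, standing right of the table; origin at the centre of its underside
- loupe: bystander: black eye loupe, 32 mm diameter, 26 mm high, behind the table; origin at the centre of its underside
- hex_key: bystander: dark hex key, 28 x 72 x 7 mm, lying right of the oil bottle; origin at the centre of its underside
- test_block: bystander: round steel test block, 64 mm diameter, 12 mm high, right of the hex key; origin at the centre of its underside
Things that resemble listed ones, but are neither listed nor needed, are in the scene too. Leave any blue or turquoise look-alike of the work_ring alone.

How it is judged:
On the way, in this order (a step that is already met when the one before it is completed fails the run):
1. the red knob stands over the flag while the clamp lever is still open (horizontal distance between red_knob and flag_mark below 0.007 m and value of joint clamp below 0.6 rad), for 0.2 s.
2. the clamp lever is at its stop (value of joint clamp above 1.47 rad), for 0.2 s.
At the end, for the whole second after the job is handed in: The red knob is within 7 mm (seen from above) of the flag's mark, the clamp lever is within 0.1 rad of its stop, the bearing ring lies flat on its seat within 10 mm of the axis and at rest, and the bystanders are within 25 mm of where they stood, the bottle upright (horizontal distance between red_knob and flag_mark below 0.007 m and value of joint clamp above 1.47 rad and z of work_ring in the frame of fixture between 0.081 and 0.087 m and horizontal distance between work_ring and fixture below 0.01 m and linear speed of work_ring below 0.02 m/s and distance of each of oil_bottle, loupe, hex_key, test_block from where it was at the start of the episode below 0.025 m and angle between oil_bottle's own z axis and vertical below 0.2 rad); the robot touches nothing.
It fails at once if the bearing ring is lifted or knocked off its seat (z of work_ring in the frame of fixture above 0.09 m or z of work_ring in the frame of fixture below 0.079 m or horizontal distance between work_ring and fixture above 0.015 m).
It fails at once if the oil bottle is moved (distance of oil_bottle from where it was at the start of the episode above 0.025 m).
It fails at once if the eye loupe is moved (distance of loupe from where it was at the start of the episode above 0.025 m).
It fails at once if the hex key is moved (distance of hex_key from where it was at the start of the episode above 0.025 m).
It fails at once if the steel test block is moved (distance of test_block from where it was at the start of the episode above 0.025 m).
It also fails if it takes over 59 s, if anything falls off the work surface, if the arm or the gripper's body presses on something with over 40 N, if the wrist force passes 120 N, or if a joint passes its speed limit or range.

## Working session

There is one attempt and no reset: what is moved stays moved. The work goes in short steps, Python scripts to look and compute and a tool call to move; the robot and the scene stay as the last step left them, time stands still between calls to the robot, and variables do not carry over. Pictures are saved under pics/ and viewed, at most 10 in all, crops included, and the job is handed in when it is done.

Besides the shell and the picture viewer there is one more tool, called as name(argument=value, ...) on one line, values as JSON. jog_arm: Moves the arm, as the interface text tells. Its arguments: {"type":"object","properties":{"deltas":{"type":"array"},"newtons":{"type":"number"}},"required":["deltas"]}

```bash
mkdir -p pics; ls; python3 - <<'E'
from station import bot
import cv2
o=bot.get_obs();print(o,bot.tip_reach)
for n in("scene","top"):
    c=bot.read_camera(n);cv2.imwrite(f"pics/{n}0.png",c["img"][:,:,::-1]);print(n,c["K"],c["eye"],c["attitude"])
E
```

```text
pics
{'t': 0.0, 'q': array([ 1.11192603,  0.47781226,  0.02232952,  1.55647909, -0.01150203,
        1.10930475, -0.0831277 ]), 'joint_vel': array([ 2.93793629e-04,  4.10893918e-04,  7.95536406e-04,  5.69378391e-04,
       -1.63998137e-06,  1.58451837e-04,  6.14225069e-05]), 'joint_torque': array([ 3.31865604e-04, -5.96441960e+01,  1.60829745e+00, -2.81195372e+01,
        1.25467975e-02,  9.21240920e-03, -1.95803676e-05]), 'eef_pos': array([ 0.23174245, -0.6333659 ,  0.25230567]), 'tool_rot': array([-9.09287278e-04,  9.84658820e-01,  1.74488194e-01, -2.29142842e-04]), 'contact_force': array([0.43443255, 0.38546817, 1.13044066]), 'torque': array([-0.00158947,  0.0583682 ,  0.01516164]), 'grasp_force': 0.0, 'gripper_width': 0.9980749584647376} 0.022
scene [[480.195064     0.         321.42356755]
 [  0.         480.195064   198.50862009]
 [  0.           0.           1.        ]] [-0.22807107  0.45187143  1.03872942] [ 0.1937335  -0.46142839  0.80595693 -0.3162034 ]
top [[475.93508089   0.         321.92992846]
 [  0.         475.93508089 199.49928819]
 [  0.           0.           1.        ]] [0.38245396 0.03702407 1.26805477] [-0.04332039  0.7082905  -0.70249526  0.05429848]
```

View pics/scene0.png

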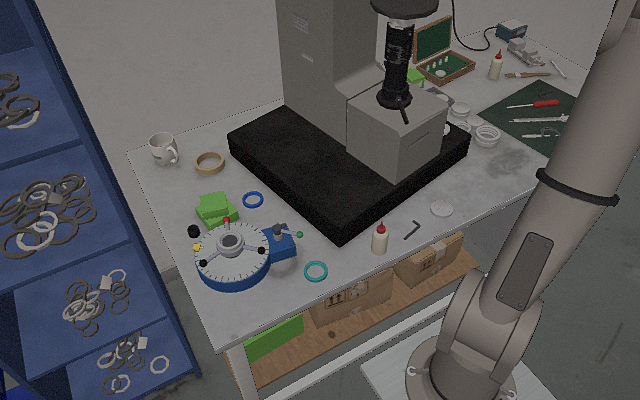

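View pics/top0.png

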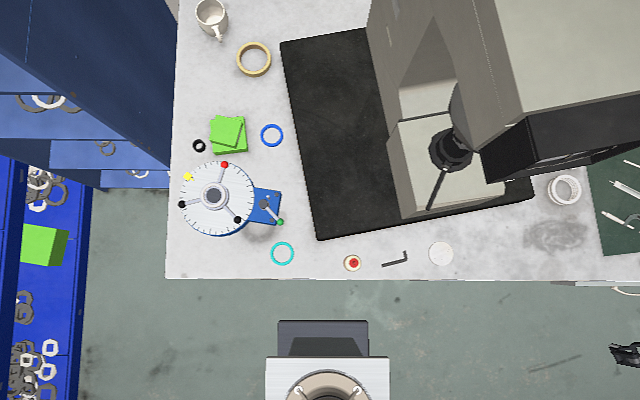

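The top view shows the red knob at about (225,165), the yellow flag at (188,177), the hub at (214,197), the clamp pivot at (264,203) and the green knob at (280,222). The blue and turquoise rings at (271,135) and (282,253) are look-alikes, as is the yellowish tape ring. I'll confirm in an enlarged crop.

```bash
cat > h.py <<'E'
import numpy as np,cv2
from scipy.spatial.transform import Rotation as R
def cam(c):
    a=c["attitude"];return c["K"],np.array(c["eye"]),R.from_quat([a[1],a[2],a[3],a[0]]).as_matrix()
def back(c,uv,z):
    K,e,M=cam(c);d=M@np.linalg.solve(K,[uv[0],uv[1],1.]);return e+d*(z-e[2])/d[2]
def proj(c,p):
    K,e,M=cam(c);v=K@(M.T@(np.array(p)-e));return v[:2]/v[2]
E
python3 - <<'E'
from station import bot
import cv2,numpy as np
from h import *
c=bot.read_camera("top")
im=c["img"][:,:,::-1].copy()
cv2.imwrite("pics/top_crop.png",cv2.resize(im[145:245,165:295],None,fx=6,fy=6,interpolation=cv2.INTER_CUBIC))
h=cv2.cvtColor(im,cv2.COLOR_BGR2HSV)
def blob(lo,hi,x0,x1,y0,y1):
    m=cv2.inRange(h,np.array(lo),np.array(hi));ys,xs=np.nonzero(m[y0:y1,x0:x1]);return np.array([xs.mean()+x0,ys.mean()+y0]),len(xs)
r=blob((0,150,80),(6,255,255),215,235,155,175);g=blob((50,120,50),(85,255,255),272,290,214,230);y=blob((24,150,120),(34,255,255),178,200,167,187)
print(r,g,y)
print(back(c,r[0],.076),back(c,g[0],.076),back(c,y[0],.056))
for n,uv,z in(("hub",(214,197),.09),("b1",(182,204),.076),("b2",(238,220),.076),("piv",(264,203),.086),("bottle",(352,263),.118),("teal",(282,253),0),("bluering",(271,135),0),("loupe",(199,145),.026)):print(n,back(c,uv,z))
E
```

```text
(array([224.07692308, 164.1025641 ]), 39) (array([279.51612903, 221.61290323]), 31) (array([187.6744186 , 176.02325581]), 43)
[0.63698849 0.26895372 0.076     ] [0.49128512 0.12510033 0.076     ] [0.60893744 0.36525361 0.056     ]
hub [0.55012791 0.28830563 0.09      ]
b1 [0.53359234 0.37076555 0.076     ]
b2 [0.49444872 0.22911566 0.076     ]
piv [0.53671842 0.16400906 0.086     ]
bottle [ 0.38939815 -0.05350918  0.118     ]
teal [0.41499993 0.12254139 0.        ]
bluering [0.73580584 0.15859757 0.        ]
loupe [0.69890607 0.34716354 0.026     ]
```

View pics/top_crop.png

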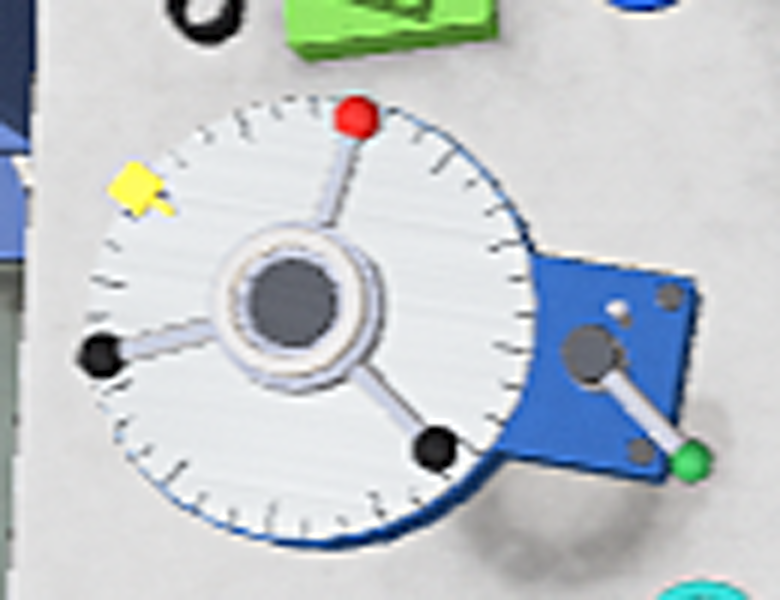

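The crop shows the wheel with its red ball at (357,118) and black balls at (101,354) and (436,448). The flag tip is at (173,212), the lever hub at (592,354), the green ball at (691,461) and the stop pin at (617,305). Next I'll compute the geometry.

```bash
python3 - <<'E'
from station import bot
from h import *
c=bot.read_camera("top")
P=lambda u,v,z:back(c,((u+.5)/6+164.5,(v+.5)/6+144.5),z)[:2]
b=np.array([P(357,118,.076),P(101,354,.076),P(436,448,.076)])
C=b.mean(0);print("C",C,np.linalg.norm(b-C,axis=1),np.degrees(np.arctan2(*(b-C).T[::-1])))
f=P(173,212,.056);print("flag",f,np.linalg.norm(f-C),np.degrees(np.arctan2(*(f-C)[::-1])))
p=P(592,354,.086);g=P(691,461,.076);print("piv",p,np.linalg.norm(p-C),"g",g,np.linalg.norm(g-p),np.degrees(np.arctan2(*(g-p)[::-1])))
d=(p-C)/np.linalg.norm(p-C);th=np.degrees(np.arctan2(d[1],d[0]))+90;print("fixture yaw",th,"clamp",np.degrees(np.arctan2(*(g-p)[::-1]))-th+135)
E
```

```text
C [0.55585328 0.29074979] [0.08365003 0.08424155 0.08431093] [ -15.12459054  104.58864917 -134.92034409]
flag [0.59889949 0.35006773] 0.07329115842560383 54.032126109642896
piv [0.53523067 0.16584539] 0.1265954196611958 g [0.49178406 0.1245238 ] 0.05995899540495081 -136.4360225527551
fixture yaw -9.375362469585909 clamp 7.939339916830804
```

```bash
python3 - <<'E'
import numpy as np
az=np.radians(np.linspace(-70,24,17));r=.455
p=np.c_[r*np.cos(az),r*np.sin(az)]
print(p[0],np.diff(p,axis=0).round(3).tolist(),np.diff(az)[0])
from station import bot
from h import *
c=bot.read_camera("top")
print([back(c,u,z).round(3).tolist() for u,z in (((318,240),.092),((280,42),.092),((400,218),.3),((400,218),.092),((387,118),.092),((387,118),.3))])
E
```

```text
[ 0.15561917 -0.42756014] [[0.043, 0.018], [0.041, 0.022], [0.038, 0.027], [0.035, 0.03], [0.032, 0.034], [0.029, 0.037], [0.025, 0.04], [0.02, 0.042], [0.016, 0.044], [0.011, 0.045], [0.007, 0.046], [0.002, 0.047], [-0.003, 0.047], [-0.008, 0.046], [-0.012, 0.045], [-0.017, 0.044]] 0.1025380935546667
[[0.445, 0.028, 0.092], [0.96, 0.132, 0.092], [0.48, -0.138, 0.3], [0.501, -0.175, 0.092], [0.758, -0.146, 0.092], [0.692, -0.114, 0.3]]
```

jog_arm(deltas=[[-0.015, 0.04, 0.01, 0, 0, 0, 0], [-0.015, 0.042, 0.01, 0, 0, 0, 0], [-0.015, 0.042, 0.01, 0, 0, 0, 0], [-0.015, 0.042, 0, 0, 0, 0, 0], [-0.015, 0.04, 0, 0, 0, 0, 0]])

```text
t: 0.75
eef_pos: [0.1563, -0.4262, 0.2835]
tool_rot: [0.0, 0.985, 0.175, 0.0]
contact_force: [-0.0, 0.4, 0.4]
gripper_width: 0.145
grasp_force: 0.0
```

```bash
python3 - <<'E'
import numpy as np
az=np.radians(np.linspace(-70,26,17));r=np.array([.455,.45,.445,.44,.435]+[.432]*10+[.44,.455])
p=np.c_[r*np.cos(az),r*np.sin(az)]
print(p[-1],np.diff(p,axis=0).round(3).tolist(),np.diff(az)[0])
from station import bot
from h import *
c=bot.read_camera("scene")
print([proj(c,p).round().tolist() for p in ((.501,-.175,.092),(.48,-.138,.3),(.49,-.155,.2))])
E
```

```text
[0.40895129 0.19945887] [[0.042, 0.023], [0.039, 0.027], [0.035, 0.031], [0.031, 0.034], [0.029, 0.035], [0.027, 0.036], [0.023, 0.039], [0.019, 0.041], [0.015, 0.043], [0.01, 0.044], [0.006, 0.045], [0.001, 0.045], [-0.004, 0.045], [-0.009, 0.044], [-0.006, 0.046], [-0.005, 0.049]] 0.1047197551196597
[[393.0, 186.0], [393.0, 135.0], [393.0, 162.0]]
```

jog_arm(deltas=[[0.042, 0.023, 0, 0, 0, 0.1, 0], [0.039, 0.027, 0, 0, 0, 0.1, 0], [0.035, 0.031, 0, 0, 0, 0.1, 0], [0.031, 0.034, 0, 0, 0, 0.1, 0], [0.029, 0.035, 0, 0, 0, 0.1, 0], [0.027, 0.036, 0, 0, 0, 0.1, 0], [0.023, 0.039, 0, 0, 0, 0.1, 0], [0.019, 0.041, 0, 0, 0, 0.1, 0]])

```text
t: 1.6
eef_pos: [0.4032, -0.1604, 0.2836]
tool_rot: [0.0, 0.838, 0.546, 0.0]
contact_force: [1.3, -0.9, -0.4]
gripper_width: 0.001
grasp_force: 0.0
```

jog_arm(deltas=[[0.012, 0.043, 0, 0, 0, 0.1, 0], [0.009, 0.044, 0, 0, 0, 0.1, 0], [0.005, 0.045, 0, 0, 0, 0.0, 0], [0.001, 0.045, 0, 0, 0, 0.0, 0], [-0.004, 0.045, 0, 0, 0, 0.0, 0], [-0.009, 0.044, 0, 0, 0, 0.0, 0], [0.0, 0.046, 0, 0, 0, 0.0, 0], [0.02, 0.043, 0, 0, 0, 0.0, 0], [0, 0, 0, 0, 0, 0, 0]])

```text
t: 2.5
eef_pos: [0.4369, 0.1993, 0.2839]
tool_rot: [-0.002, 0.778, 0.628, 0.002]
contact_force: [-0.7, 0.4, 0.9]
gripper_width: -0.0
grasp_force: 0.0
```

jog_arm(deltas=[[0.042, 0.011, 0, 0, 0, -0.04, 0], [0.042, 0.011, 0, 0, 0, 0, 0], [0.042, 0.011, 0, 0, 0, 0, 0], [0.042, 0.011, 0, 0, 0, 0, 0], [0, 0, 0, 0, 0, 0, 0]])

```text
t: 3.0
eef_pos: [0.6085, 0.2361, 0.2814]
tool_rot: [-0.001, 0.794, 0.608, 0.0]
contact_force: [-0.6, -0.3, -0.1]
gripper_width: 0.0
grasp_force: 0.0
```

```bash
python3 - <<'E'
from station import bot
import cv2
c=bot.read_camera("wrist");cv2.imwrite("pics/w1.png",c["img"][:,:,::-1]);print(bot.get_obs()["eef_pos"])
from h import *
C=np.array([.556,.291]);u=lambda a,r:C+r*np.array([np.cos(np.radians(a)),np.sin(np.radians(a))])
for n,p in(("axis",[*C,.096]),("red",[*u(-15.1,.084),.076]),("flag",[*u(54.2,.084),.056])):print(n,proj(c,p))
E
```

```text
[0.60596643 0.2363118  0.28167319]
axis [256.53359044 143.98368634]
red [345.58324574 142.02307478]
flag [290.49449452  59.16026515]
```

View pics/w1.png

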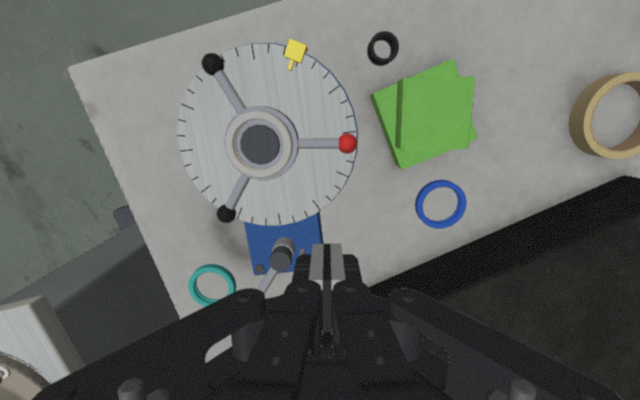

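The wrist view shows the red ball at (347,143), black balls at (213,63) and (227,213), the flag square at (295,50) with its tip at (290,69), and the boss at (262,145). I'll use it as a second measurement.

```bash
python3 - <<'E'
from station import bot
from h import *
c=bot.read_camera("wrist")
P=lambda u,v,z:back(c,(u,v),z)[:2]
b=np.array([P(347,143,.076),P(213,63,.076),P(227,213,.076)]);C=b.mean(0)
pol=lambda q:(np.linalg.norm(q-C)*1e3,np.degrees(np.arctan2(*(q-C)[::-1])))
print(C,[pol(q) for q in b],pol(P(290,69,.056)),pol(P(295,50,.056)),P(282,250,.086))
E
```

```text
[0.55455532 0.28975614] [(np.float64(83.69486095788908), np.float64(-15.155374474941517)), (np.float64(84.55576598322133), np.float64(104.92940860087111)), (np.float64(84.02079503371388), np.float64(-134.6043402769002))] (np.float64(75.41261498559297), np.float64(53.891128671046175)) (np.float64(93.47631958109892), np.float64(54.599895433613206)) [0.54169157 0.17847664]
```

jog_arm(deltas=[[0, 0.003, -0.045, 0, 0, 0, 0], [0, 0.003, -0.045, 0, 0, 0, 0], [0, 0, -0.045, 0, 0, 0, 0], [0, 0, -0.04, 0, 0, 0, 0], [0, 0, -0.014, 0, 0, 0, 0], [0, 0, 0, 0, 0, 0, 0]])

```text
t: 3.7
eef_pos: [0.6024, 0.2421, 0.093]
tool_rot: [-0.0, 0.793, 0.61, -0.002]
contact_force: [0.2, -0.2, 0.2]
gripper_width: 0.003
grasp_force: 0.0
```

```bash
python3 - <<'E'
import numpy as np
a=np.radians(np.r_[-40,-35,np.arange(-30,39,5)]);p=np.array([.555,.290])+.06*np.c_[np.cos(a),np.sin(a)]
print(p.round(4)[:3],np.diff(p,axis=0).round(4).tolist(),p[-2:])
E
```

```text
[[0.601  0.2514]
 [0.6041 0.2556]
 [0.607  0.26  ]] [[0.0032, 0.0042], [0.0028, 0.0044], [0.0024, 0.0046], [0.002, 0.0048], [0.0016, 0.005], [0.0011, 0.0051], [0.0007, 0.0052], [0.0002, 0.0052], [-0.0002, 0.0052], [-0.0007, 0.0052], [-0.0011, 0.0051], [-0.0016, 0.005], [-0.002, 0.0048], [-0.0024, 0.0046], [-0.0028, 0.0044]] [[0.60696152 0.32      ]
 [0.60414912 0.32441459]]
```

jog_arm(deltas=[[0, 0, -0.006, 0, 0, 0, 0], [-0.001, 0.009, 0, 0, 0, 0, 0], [0.003, 0.004, 0, 0, 0, 0, 0], [0.003, 0.0045, 0, 0, 0, 0, 0], [0.0025, 0.0045, 0, 0, 0, 0.087, 0], [0.002, 0.005, 0, 0, 0, 0.087, 0], [0.0015, 0.005, 0, 0, 0, 0.087, 0], [0.001, 0.005, 0, 0, 0, 0.087, 0], [0.0005, 0.005, 0, 0, 0, 0.087, 0]])

```text
t: 4.6
eef_pos: [0.6175, 0.2843, 0.0889]
tool_rot: [0.001, 0.642, 0.767, -0.0]
contact_force: [0.1, -2.0, 1.1]
gripper_width: 0.002
grasp_force: 1.5
```

jog_arm(deltas=[[0, 0.005, 0, 0, 0, 0.087, 0], [0, 0.005, 0, 0, 0, 0.087, 0], [-0.0005, 0.005, 0, 0, 0, 0.087, 0], [-0.001, 0.005, 0, 0, 0, 0.087, 0], [0, 0, 0, 0, 0, 0, 0]])

```text
t: 5.1
eef_pos: [0.6159, 0.3054, 0.0889]
tool_rot: [0.0, 0.5, 0.866, 0.0]
contact_force: [0.3, -1.3, 0.0]
gripper_width: -0.002
grasp_force: 0.6
```

jog_arm(deltas=[[-0.0015, 0.005, 0, 0, 0, 0.087, 0], [-0.002, 0.005, 0, 0, 0, 0.087, 0], [-0.0025, 0.0045, 0, 0, 0, 0.087, 0], [-0.0025, 0.0045, 0, 0, 0, 0.087, 0], [0, 0, 0, 0, 0, 0, 0]])

```text
t: 5.6
eef_pos: [0.6071, 0.3246, 0.0888]
tool_rot: [0.0, 0.343, 0.939, 0.001]
contact_force: [2.1, -1.0, 1.2]
gripper_width: 0.003
grasp_force: 0.6
```

```bash
python3 - <<'E'
from station import bot
import cv2
a=bot.read_camera("top")["img"][:,:,::-1][145:245,165:295]
cv2.imwrite("pics/t2.png",cv2.resize(a,None,fx=6,fy=6,interpolation=cv2.INTER_CUBIC))
c=bot.read_camera("wrist");cv2.imwrite("pics/w2.png",c["img"][:,:,::-1]);o=bot.get_obs();print(o["eef_pos"],o["contact_force"])
E
```

```text
[0.60684666 0.32432125 0.08864171] [0.82800815 0.06665917 0.56822041]
```

View pics/w2.png

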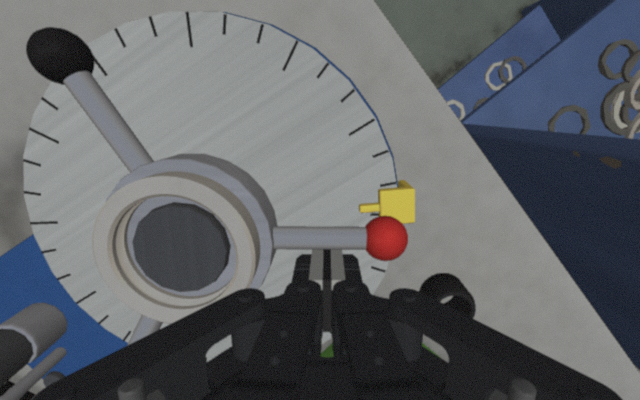

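The wrist view now shows the red ball at (387,239), the flag's inner tip at (360,208), the square at (397,205) and the black ball at (61,55). The wheel is still a little short of the flag.

```bash
cat > m.py <<'E'
from station import bot
from h import *
def run(red,blk,tip,sq):
    c=bot.read_camera("wrist");P=lambda q,z:back(c,q,z)[:2]
    r,k=P(red,.076),P(blk,.076)
    # axis from red & black(120 deg ccw of red)
    m=(r+k)/2;d=m-np.array([.555,.290]);n=np.array([-(k-r)[1],(k-r)[0]]);n/=np.linalg.norm(n)
    C=m+n*np.linalg.norm(k-r)/2/np.tan(np.pi/3)
    for C in(C,np.array([.555,.290])):
        A=lambda q:(np.linalg.norm(q-C)*1e3,np.degrees(np.arctan2(*(q-C)[::-1])))
        print(C,A(r),A(k),A(P(tip,.056)),A(P(sq,.056)))
E
python3 -c "
from m import run
run((387,239),(61,55),(360,208),(397,205))"
```

```text
[0.55716551 0.28941469] (np.float64(84.80740800924038), np.float64(49.23669471920715)) (np.float64(84.80740800924048), np.float64(169.2366947192071)) (np.float64(75.07777085933802), np.float64(55.47140509824496)) (np.float64(93.26619766574778), np.float64(55.286296558400394))
[0.555 0.29 ] (np.float64(85.80186298318385), np.float64(47.88610097342663)) (np.float64(82.57085957121762), np.float64(169.3550741653664)) (np.float64(75.8525310612049), np.float64(53.873004984014905)) (np.float64(94.04202491859122), np.float64(53.99858950027611))
```

jog_arm(deltas=[[-0.0018, 0.0025, 0, 0, 0, 0.05, 0], [-0.002, 0.0025, 0, 0, 0, 0.05, 0], [0, 0, 0, 0, 0, 0, 0], [0, 0, 0, 0, 0, 0, 0]])

```text
t: 6.15
eef_pos: [0.603, 0.329, 0.0885]
tool_rot: [0.0, 0.297, 0.955, 0.0]
contact_force: [2.4, -0.5, 1.2]
gripper_width: -0.001
grasp_force: 0.9
```

```bash
python3 - <<'E'
from station import bot
import cv2
c=bot.read_camera("wrist");cv2.imwrite("pics/w3.png",cv2.resize(c["img"][:,:,::-1],(800,500),interpolation=cv2.INTER_CUBIC));o=bot.get_obs();print(o["eef_pos"],o["contact_force"])
E
```

```text
[0.60300994 0.32905395 0.08854569] [ 1.66821762 -1.00054972  1.51051505]
```

View pics/w3.png

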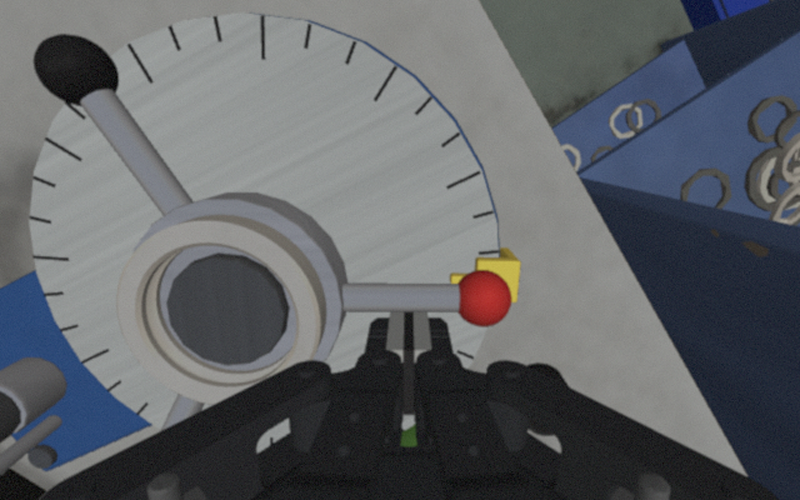

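In this 1.25x view the red ball is at (484,298), the flag tip at (452,279), the square at about (498,279), and the black ball at (76,69).

```bash
python3 -c "
from m import run
s=.8
run((484*s,298*s),(76*s,69*s),(452*s,279*s),(498*s,279*s))"
```

```text
[0.55699882 0.28946504] (np.float64(84.70447331775074), np.float64(55.200608695256484)) (np.float64(84.70447331775071), np.float64(175.20060869525642)) (np.float64(75.54998718535613), np.float64(55.17708649985498)) (np.float64(93.89716136559977), np.float64(55.237631768278526))
[0.555 0.29 ] (np.float64(85.42810175697886), np.float64(53.894898839398444)) (np.float64(82.66871384024805), np.float64(175.45417384246326)) (np.float64(76.27706939843372), np.float64(53.71491369762275)) (np.float64(94.61738630106593), np.float64(54.05847763903259))
```

The red knob is within 0.3° of the flag. I'll back off, lift, and move to the clamp.

jog_arm(deltas=[[0.006, -0.0045, 0, 0, 0, 0, 0], [0.006, -0.0045, 0, 0, 0, 0, 0], [0, 0, 0.03, 0, 0, 0, 0], [0, 0, 0.045, 0, 0, 0, 0], [0, 0, 0.045, 0, 0, 0, 0], [-0.026, -0.032, 0, 0, 0, -0.1, 0], [-0.026, -0.032, 0, 0, 0, -0.1, 0], [-0.026, -0.032, 0, 0, 0, 0, 0], [-0.026, -0.032, 0, 0, 0, 0, 0], [-0.026, -0.031, 0, 0, 0, 0, 0]])

```text
t: 7.25
eef_pos: [0.4836, 0.1593, 0.208]
tool_rot: [-0.0, 0.39, 0.921, -0.0]
contact_force: [0.7, -0.0, -0.2]
gripper_width: -0.002
grasp_force: 0.0
```

jog_arm(deltas=[[0, 0, 0, 0, 0, 0, 0], [0, 0, 0, 0, 0, 0, 0]])

```text
t: 7.45
eef_pos: [0.4849, 0.1599, 0.2085]
tool_rot: [0.0, 0.39, 0.921, -0.0]
contact_force: [0.4, 0.4, -0.3]
gripper_width: 0.0
grasp_force: 0.0
```

```bash
python3 - <<'E'
from station import bot
import cv2
a=bot.read_camera("top")["img"][:,:,::-1][145:245,165:295]
b=cv2.resize(a,(585,450),interpolation=cv2.INTER_CUBIC)
w=cv2.resize(bot.read_camera("wrist")["img"][:,:,::-1],(800,500))
cv2.imwrite("pics/w4.png",w);cv2.imwrite("pics/t4.png",b);print(bot.get_obs()["eef_pos"],bot.get_obs()["q"])
E
```

```text
[0.48546292 0.16180105 0.20867986] [ 0.37539942  0.43947883 -1.01783512  1.93871311  0.44220699  1.00606615
 -0.07365451]
```

View pics/w4.png

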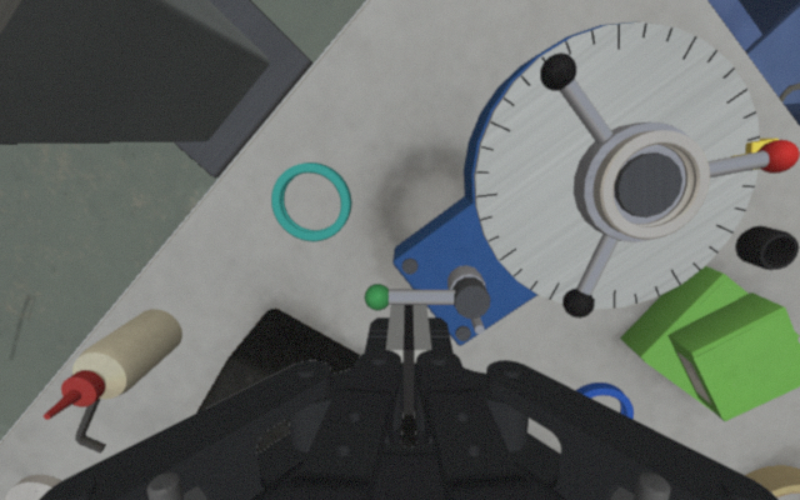

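The view shows the green ball at (377,297), the lever hub top at (471,299) and the stop pin at (480,325). I'll check where the finger will come down.

```bash
python3 - <<'E'
from station import bot
from h import *
c=bot.read_camera("wrist");s=.8
g=back(c,(377*s,297*s),.076);p=back(c,(471*s,299*s),.086)
print(g,p,np.linalg.norm((g-p)[:2]),np.degrees(np.arctan2(*(g-p)[:2][::-1])))
e=bot.get_obs()["eef_pos"];print(e,c["eye"],proj(c,[e[0],e[1],.066])/s)
E
```

```text
[0.49332271 0.12343548 0.076     ] [0.53542658 0.16796558 0.086     ] 0.061283483880064736 -133.3958238126743
[0.48542841 0.16220451 0.20864059] [0.43703631 0.210674   0.32914947] [408.9202287  244.97712158]
```

```bash
python3 - <<'E'
import numpy as np
a=np.radians(np.r_[-160:-74:6]);p=np.array([.5355,.1675])+.043*np.c_[np.cos(a),np.sin(a)]
print(p[0],p[-1],np.degrees(a[-1]));print(np.diff(p,axis=0).round(4).tolist())
E
```

```text
[0.49509322 0.15279313] [0.54590264 0.12577728] -76.0
[[0.0018, -0.0041], [0.0022, -0.0039], [0.0026, -0.0037], [0.003, -0.0034], [0.0033, -0.0031], [0.0036, -0.0027], [0.0039, -0.0023], [0.0041, -0.0019], [0.0043, -0.0015], [0.0044, -0.001], [0.0045, -0.0005], [0.0045, -0.0001], [0.0045, 0.0004], [0.0044, 0.0009]]
```

jog_arm(deltas=[[0, 0, -0.045, 0, 0, 0, 0], [0, 0, -0.045, 0, 0, 0, 0], [0, 0, -0.03, 0, 0, 0, 0], [0, 0, 0, 0, 0, 0, 0]])

```text
t: 8.0
eef_pos: [0.4825, 0.1612, 0.0848]
tool_rot: [-0.003, 0.389, 0.921, -0.002]
contact_force: [0.6, 0.5, -0.4]
gripper_width: 0.002
grasp_force: 0.0
```

jog_arm(deltas=[[0.006, -0.004, 0.002, 0, 0, 0, 0], [0.006, -0.004, 0, 0, 0, 0, 0], [0.002, -0.004, 0, 0, 0, 0.1, 0], [0.002, -0.004, 0, 0, 0, 0.105, 0], [0.0025, -0.0035, 0, 0, 0, 0.105, 0], [0.003, -0.0035, 0, 0, 0, 0.105, 0], [0.0035, -0.003, 0, 0, 0, 0.105, 0], [0.0035, -0.0025, 0, 0, 0, 0.105, 0], [0.004, -0.0025, 0, 0, 0, 0.105, 0]])

```text
t: 8.9
eef_pos: [0.5184, 0.1307, 0.0924]
tool_rot: [0.001, 0.033, 0.999, 0.001]
contact_force: [-2.6, 2.3, -1.7]
gripper_width: 0.0
grasp_force: 1.5
```

jog_arm(deltas=[[0.004, -0.002, -0.003, 0, 0, 0.1, 0], [0.0043, -0.0015, -0.002, 0, 0, 0.1, 0], [0.0044, -0.001, 0, 0, 0, 0.105, 0], [0.0045, -0.0005, 0, 0, 0, 0.105, 0], [0.0045, 0, 0, 0, 0, 0.105, 0], [0.0045, 0.0005, 0, 0, 0, 0.105, 0], [0, 0, 0, 0, 0, 0, 0]])

```text
t: 9.6
eef_pos: [0.5449, 0.1249, 0.0868]
tool_rot: [0.001, -0.271, 0.963, -0.0]
contact_force: [-0.6, -0.3, 0.3]
gripper_width: 0.0
grasp_force: 0.5
```

jog_arm(deltas=[[0.0025, 0.001, 0, 0, 0, 0.05, 0], [0.0015, 0.001, 0, 0, 0, 0, 0], [0, 0, 0, 0, 0, 0, 0]])

```text
t: 9.9
eef_pos: [0.5477, 0.1263, 0.086]
tool_rot: [-0.0, -0.293, 0.956, -0.001]
contact_force: [-3.0, -3.9, 4.0]
gripper_width: -0.0
grasp_force: 2.4
```

jog_arm(deltas=[[0.0012, 0.001, 0, 0, 0, 0, 0], [0, 0, 0, 0, 0, 0, 0], [0, 0, 0, 0, 0, 0, 0]])

```text
t: 10.2
eef_pos: [0.5477, 0.1266, 0.0857]
tool_rot: [-0.002, -0.293, 0.956, -0.002]
contact_force: [-7.0, -5.1, 5.4]
gripper_width: -0.004
grasp_force: 4.3
```

The tip has stalled and the force is rising, so the lever is on its stop. I'll back off, lift and verify.

jog_arm(deltas=[[-0.006, -0.004, 0, 0, 0, 0, 0], [-0.006, -0.004, 0, 0, 0, 0, 0], [0, 0, 0.03, 0, 0, 0, 0], [0, 0, 0.045, 0, 0, 0, 0], [0, 0, 0.045, 0, 0, 0, 0], [-0.04, 0, 0.02, 0, 0, 0, 0], [-0.04, 0, 0.01, 0, 0, 0, 0], [0, 0, 0, 0, 0, 0, 0], [0, 0, 0, 0, 0, 0, 0]])

```text
t: 11.1
eef_pos: [0.4565, 0.1201, 0.236]
tool_rot: [0.001, -0.295, 0.955, -0.001]
contact_force: [1.2, 0.0, 0.0]
gripper_width: -0.001
grasp_force: 0.0
```

```bash
python3 - <<'E'
from station import bot
import cv2
a=bot.read_camera("top")["img"][:,:,::-1][145:245,165:295]
cv2.imwrite("pics/t5.png",cv2.resize(a,None,fx=6,fy=6,interpolation=cv2.INTER_CUBIC))
cv2.imwrite("pics/w5.png",bot.read_camera("wrist")["img"][:,:,::-1])
E
```

```text
(no output)
```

View pics/t5.png

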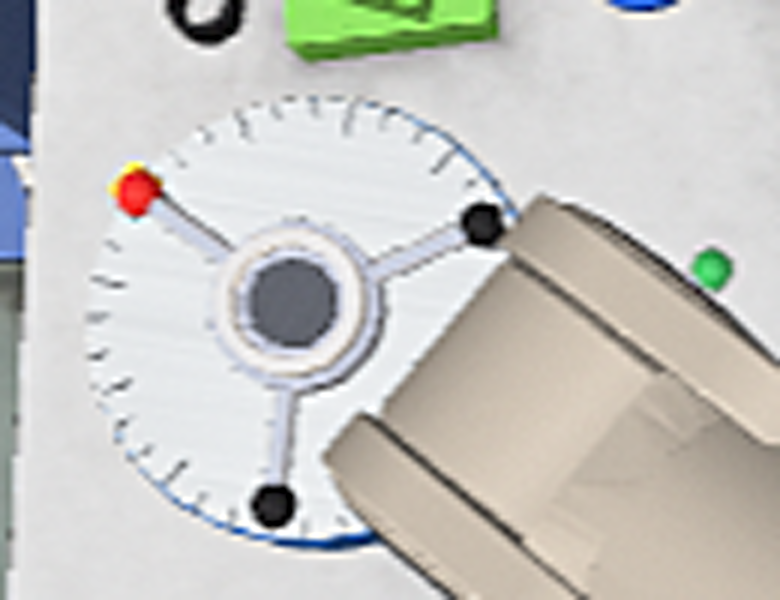

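The top view shows the red ball at (138,192) with the flag directly beneath it, black balls at (482,223) and (274,506), the ring still on its seat, and the green ball at (713,269). I'll compute the angles.

```bash
python3 - <<'E'
from station import bot
from h import *
c=bot.read_camera("top")
P=lambda u,v,z:back(c,((u+.5)/6+164.5,(v+.5)/6+144.5),z)[:2]
b=np.array([P(138,192,.076),P(482,223,.076),P(274,506,.076)]);C=b.mean(0);A=lambda q:np.degrees(np.arctan2(q[1],q[0]))
p=P(592,354,.086);g=P(713,269,.076)
print(C,[A(q-C) for q in b],A(g-p),np.linalg.norm(g-p),A(p-C)+90-45)
E
```

```text
[0.55572301 0.29074115] [np.float64(55.258363357940546), np.float64(-64.55733588643616), np.float64(175.37945619450014)] -52.26355484728247 0.06199643189228575 -54.31781565949025
```

```bash
python3 -c "
from station import bot
print(bot.hand_in())"
```

```text
the job is handed in; nothing more can be done
None
```

The job is handed in; no verdict came back. By the last top view the red knob is about 1° (under 2 mm) from the flag mark, the clamp lever is at its stop, the bearing ring is on its seat, and the arm is clear; I felt no contact with the bystanders but didn't measure them again.

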